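Lock the photometer and hold the cuvette in its beam

TASK

First lock the photometer's detector: slide its barrel bolt all the way home into the keeper. Then take the one wide cuvette from the rack, gripping it only by its two frosted faces and never touching its clear windows, and hold it upright in mid-air between the lamp tube and the detector tube so that the beam passes squarely through both clear windows, in the lower half of the cuvette. Finish while still holding it there, still and touching nothing else; leave the other cuvettes and everything else on the bench alone.

Things in the scene. Friction and masses are not known exactly. Their poses are not given: they have to be found in the camera images.
- photometer: open-beam photometer, fixed: dark base plate 190 x 270 x 12 mm (x -130 to 60, y +-135), white lamp house and grey detector facing each other over an open gap; left or right of the middle, turned a little. Origin on the bench under mid-gap; x away from the bolt, y along the beam from detector to lamp, z up. Nothing else stands in the gap above the plate
- lamp_tube (a point): centre of the open end of the lamp's black tube (radius 16 mm, along y), at x 0, y +39, z 70 mm of the photometer. The lamp house behind it: x -38 to 38, y 60 to 130, top z 100 mm (fins 103)
- detector_tube (a point): centre of the open end of the detector's black tube (radius 16 mm, along y), at x 0, y -40, z 70 mm of the photometer; the gap between the tubes is 79 mm. The detector behind it: x -31 to 31, y -128 to -62, top z 92 mm
- beam (a point): the middle of the light path: on the axis of both tubes, midway between them, 70 mm above the bench; axes parallel to the photometer's, the beam runs along its y
- bolt (a joint): travel of the barrel bolt in m: 0 drawn back, 0.050 fully home in the keeper (hard stop); it may start partly advanced. It moves along the photometer's +y (towards the lamp), takes about 3 N (a little more when fast) and stays where it is left
- bolt_knob (a point): centre of the flat top of the bolt's knob: an upright steel pin, 16 mm diameter, top 75 mm above the bench, moving with the bolt along the photometer's line x = -100 mm, from y = -85 (drawn back) to y = -35 mm (home). Collars and keeper at its foot are at most 37 mm high; above that it is free, the detector's face 69 mm off on its +x side
- rack: white plastic rack block, fixed, 50 x 210 x 22 mm, with four pockets in a row along its y at -75, -25, 25 and 75 mm, each 18.5 x 29 mm, 12 mm deep (floor 10 mm above the bench). Origin at the centre of its underside. One pocket holds the wide cuvette, the others square ones
- cell: the wide glass cuvette, 16 (x) x 26 (y) x 56 (z) mm, about 40 g, upright in a pocket with 1.5 mm play, long side along the rack's row, top 66 mm above the bench. Origin at the centre of its underside. Its frosted faces, to be gripped, are the wide ones at x = +-8 mm, 23 mm long in y, full height
- cell_windows: the two clear windows of the wide cuvette (part of it, same origin and axes), not to be touched by the fingers: its narrow end faces at y = +-13 mm, 11 mm wide in x, so 2.5 mm back from the planes of the frosted faces and 1.5 mm proud of their ends
- cell_mid (a point): point on the wide cuvette's centre line 16 mm above its underside, the middle of the lower half, where the beam should pass
- square0: one of the three square glass cuvettes left alone in the rack: 14 x 14 x 56 mm. Origin at the centre of its underside.
- square1: one of the three square glass cuvettes left alone in the rack: 14 x 14 x 56 mm. Origin at the centre of its underside.
- square2: one of the three square glass cuvettes left alone in the rack: 14 x 14 x 56 mm. Origin at the centre of its underside.
- dropper: amber glass bottle, 44 mm diameter, 95 mm high, on the bench near the middle line; bystander. Origin at the centre of its underside
- beaker: glass beaker, 60 mm diameter, 80 mm high, on the bench near the middle line farther out; bystander. Origin at the centre of its underside
- jar: white plastic jar, 64 mm diameter, 75 mm high, at the left of the bench; bystander. Origin at the centre of its underside
- spatula: narrow steel laboratory spatula, 178 mm long, 14 mm wide, 5 mm thick, lying farther out on the bench; bystander. Origin at the middle of its underside
Things that resemble listed ones, but are neither listed nor needed, are in the scene too. Leave any yellow look-alike of the cell alone. Several things look just like the rack: the one meant starts nearest to the robot's base.

How it is judged (in metres and radians):
On the way, in this order (a step that is already met when the one before it is completed fails the run):
1. the bolt is fully home in its keeper (value of joint bolt above 0.046 m), for 0.2 s.
2. the wide cuvette is lifted clear of the rack, in the fingers (height (world z) of cell above 0.04 m and contact force between the fingers and cell above 1 N and contact force between cell and rack below 0.1 N), for 0.2 s.
At the end, for the whole second after the job is handed in: Bolt at 46 mm or more of 50; wide cuvette in the fingers, off its windows; its point 16 mm up within 5 mm sideways and 12 mm in height of the beam axis, 25 mm of mid-gap along it; windows square to the beam within 0.17 rad, upright within 0.15, still, not touching the photometer (value of joint bolt above 0.046 m and x of cell_mid in the frame of beam between -0.005 and 0.005 m and y of cell_mid in the frame of beam between -0.025 and 0.025 m and z of cell_mid in the frame of beam between -0.012 and 0.012 m and angle between the y axis of cell and the y axis of beam, either way round below 0.17 rad and angle between cell's own z axis and vertical below 0.15 rad and contact force between the fingers and cell above 1 N and contact force between the fingers and cell_windows below 0.3 N and contact force between cell and photometer below 0.1 N and linear speed of cell below 0.02 m/s and contact force between the arm and photometer below 3 N); the arm keeps its last pose, push and grip.
It fails at once if the fingers touch the clear windows of the wide cuvette (contact force between the fingers and cell_windows above 0.5 N).
It fails at once if the wide cuvette is tipped over (angle between cell's own z axis and vertical above 0.6 rad).
It fails at once if another cuvette is disturbed (distance of any of square0, square1, square2 from where it was at the start of the episode above 0.015 m).
It fails at once if a bottle, beaker, jar or spatula is disturbed (distance of any of dropper, beaker, jar, spatula from where it was at the start of the episode above 0.02 m).
It also fails if it takes over 51 s, if anything falls off the work surface, if the arm or the gripper's body presses on something with over 40 N, if the wrist force passes 120 N, or if a joint passes its speed limit or range.

ROBOT

A 6-joint arm with a two-finger parallel gripper is mounted at the origin on the work surface. World frame = base frame: x ahead of the robot, y to its left, z up, the work surface at z = 0. Lengths are in m, angles in degrees, forces in N, time in s.
With the tool pointing down it reaches from about 0.25 to 0.725 m from the base axis. Payload 9.7 kg.
Tool frame: the origin (TCP) lies on the centre line of the jaws, within the pads' length; the fingertips stand 22 mm ahead of it and the grasp point (between the pads) lies 3 mm ahead of it; z points along the fingers, y is the direction in which the jaws open and shut (so a half turn about z gives the same grasp; the last joint's range is limited). The gripper opens to 85 mm and grips with 20 to 120 N. Pads are 22 mm wide; open, the fingers measure 114 mm over their backs; the gripper's body (76 mm by 85 mm) begins 54 mm behind the grasp point. The pads swing forward as they close: fully open they stand 13 mm farther back than shut.
Start: joints at [69.729, 4.979, 10.078, 95.1, 0, 90], TCP at [0.191, 0.516, 0.253] pointing down, gripper open.
Joint ranges: [-179.16, 179.16], [-48.56, 103.87], [-65.8, 70.77], [-126.05, 130.52], [-82.76, 87.17], [-180, 180]. Speed limits (degrees/s): [127.2, 127.2, 147.25, 180, 180, 180].

INTERFACE

Orientations are given as [roll, pitch, yaw] about the fixed x, y, z axes, in that order (R = Rz(yaw) Ry(pitch) Rx(roll)).
In Python, from workcell import get_obs, camera, camera_params, job_done gives the robot as it stands.
- The arm moves only by the tool servo_tool, never from a script. Its argument "steps" is a list of rows, each an object of numbers: "x", "y", "z": the shift along the world's x, y, z in mm; "yaw": the turn about the world's z in degrees. A call has 1 to 12 rows; each row is the pose to reach, as a shift and turn from the pose measured when the call began; what a row does not reach only later rows make up. A row lasts 1/8 s, in which the tool goes at most 62.5 mm and 10.7 degrees, less where a joint would pass 70% of its speed; a pose out of reach is approached as far as the arm can. A call with a gripper value outside its range is refused whole. "grip" is the finger opening in mm, from 0 to 85.4, set as the call begins (left out, the last holds). The fingers move at their own pace and stop on an object; "grip_force" is the grip in N (left out, the last holds). Time passes only in rows, so rows that repeat a pose let the fingers close. It gives the time, the measured TCP pose, the force and the opening at its end, in the units of the state.
- get_obs(): the state, without advancing time (a new reading comes with each control period).
- camera(name): name is "scene" or "side" or "wrist"; returns (picture, depth): 480x640x3 uint8, red, green, blue; 480x640 float32, m along the optical axis (not along the pixel's ray), 0 where there is no reading.
- camera_params(name): a dict with "intrinsics" (3x3 intrinsics, pixels), "rvec" (rotation vector, rad) and "tvec" (3), from world to camera coordinates, as OpenCV has them; the wrist camera has in their place "hand_eye" (4x4, takes a point from camera to tool coordinates, whose origin is the TCP and whose axes are the flange's). Camera axes: x right, y down, z forward; pixel columns grow to the right and rows downward; lengths in m; the calibration is good to about 2 mm. A picture is of the moment at which its call begins: read the wrist's pose just before it. camera_params takes no time and is no camera call.
- job_done(): hands the job in, once; it reports no verdict.
The state is a dict: "time": time; "q": joint angles; "qd": joint speeds; "joint_efforts": joint torques, N m; "ee_pos": TCP position; "tcp_rot": TCP orientation; "wrist_force": force on the tool from outside, world axes, zero at the start; "torque": the same for the moment, N m; "opening": finger opening in m.
Only numpy, scipy, OpenCV 4.12 (cv2) and the standard library are available. Lean on these libraries where they do the work, as an engineer would, in place of code of your own. Each camera call takes 0.05 s, during which the arm holds its last target.

## Working session

There is one attempt and no reset: what is moved stays moved. The work goes in short steps, Python scripts to look and compute and a tool call to move; the robot and the scene stay as the last step left them, time stands still between calls to the robot, and variables do not carry over. Pictures are saved under pics/ and viewed, and the job is handed in when it is done.

Besides the shell and the picture viewer there is one more tool, called after "Emit:" by a JSON object that holds its "method" and its "body", one argument or row to a line. servo_tool: Moves the arm, as the interface text tells. Its arguments: {"type":"object","properties":{"steps":{"type":"array"},"grip":{"type":"number"},"grip_force":{"type":"number"}},"required":["steps"]}

```bash
mkdir -p pics; ls; cat > h.py <<'E'
import numpy as np, cv2
from workcell import get_obs, camera, camera_params, job_done
def cam(n):
    o=get_obs(); im,d=camera(n); p=camera_params(n); K=np.array(p['intrinsics'])
    if n=='wrist':
        from scipy.spatial.transform import Rotation as Ro
        H=np.array(p['hand_eye']); T=np.eye(4)
        T[:3,:3]=rot(o['tcp_rot']); T[:3,3]=o['ee_pos']; M=T@H
    else:
        R=cv2.Rodrigues(np.array(p['rvec'],float))[0]; M=np.eye(4); M[:3,:3]=R.T; M[:3,3]=-R.T@np.array(p['tvec']).ravel()
    return im,d,K,M
def rot(r):
    from scipy.spatial.transform import Rotation as Ro
    return Ro.from_euler('xyz',r,degrees=True).as_matrix()
def cloud(d,K,M):
    v,u=np.mgrid[:480,:640]
    P=np.stack([(u-K[0,2])/K[0,0]*d,(v-K[1,2])/K[1,1]*d,d],-1)
    W=P@M[:3,:3].T+M[:3,3]; W[d==0]=np.nan
    return W
def plane(u,v,z,K,M):
    r=M[:3,:3]@np.array([(u-K[0,2])/K[0,0],(v-K[1,2])/K[1,1],1]); c=M[:3,3]
    return c+r*(z-c[2])/r[2]
E
python3 - <<'E'
from h import *
print(get_obs())
for n in ['scene','side','wrist']:
    im,d,K,M=cam(n); np.savez(f'{n}0.npz',im=im,d=d,K=K,M=M); cv2.imwrite(f'pics/{n}0.png',im[...,::-1]); print(n,K,M)
E
```

```text
pics
{'time': 0.0, 'q': array([ 6.97286003e+01,  5.01046737e+00,  1.00334754e+01,  9.50991303e+01,
       -3.25357519e-04,  8.99994383e+01]), 'qd': array([ 0.00508034, -0.0103416 ,  0.00253633, -0.07783596, -0.00696482,
        0.01623382]), 'joint_efforts': array([-1.53826804e-03, -5.20380163e+01,  4.64816236e+01,  1.62492710e-02,
       -7.22503546e-05, -2.51183769e-05]), 'ee_pos': array([0.19048792, 0.5157425 , 0.25258035]), 'tcp_rot': array([-1.79923878e+02,  3.24610939e-04,  1.59729162e+02]), 'wrist_force': array([-0.21437815, -0.57982827,  0.14755042]), 'torque': array([-0.01109397, -0.02847088, -0.02874287]), 'opening': 0.08533472880804863}
scene [[487.75000064   0.         315.45619046]
 [  0.         487.75000064 228.1437099 ]
 [  0.           0.           1.        ]] [[ 0.59363753  0.65876506 -0.46219376  1.21460128]
 [ 0.80467672 -0.49269142  0.3312862  -0.36525311]
 [-0.00947912 -0.56858048 -0.82257303  1.16230345]
 [ 0.          0.          0.          1.        ]]
side [[440.38340983   0.         323.78853019]
 [  0.         440.38340983 235.62181758]
 [  0.           0.           1.        ]] [[ 0.66582975 -0.44648442  0.59776451  0.07691982]
 [-0.7459969  -0.41194588  0.52324872 -0.42960413]
 [ 0.01262422 -0.79432504 -0.60736181  0.64351456]
 [ 0.          0.          0.          1.        ]]
wrist [[387.25299713   0.         323.67862012]
 [  0.         387.25299713 245.20308418]
 [  0.           0.           1.        ]] [[ 0.34712769  0.89619529  0.27629035  0.11957794]
 [ 0.93781498 -0.33098798 -0.10464237  0.54220442]
 [-0.00233121  0.29543349 -0.95536046  0.37295783]
 [ 0.          0.          0.          1.        ]]
```

View pics/scene0.png

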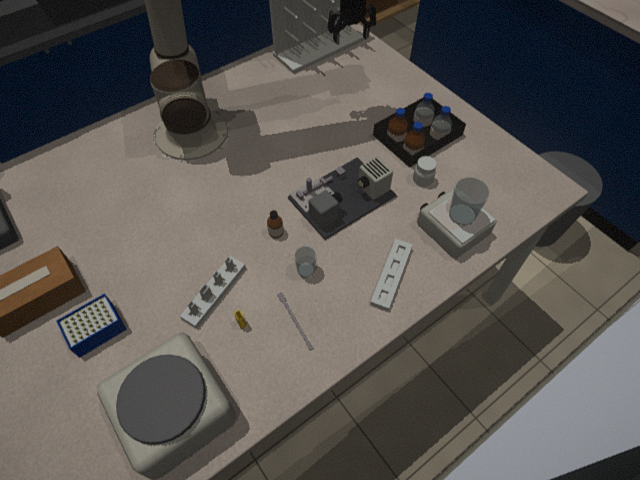

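View pics/side0.png

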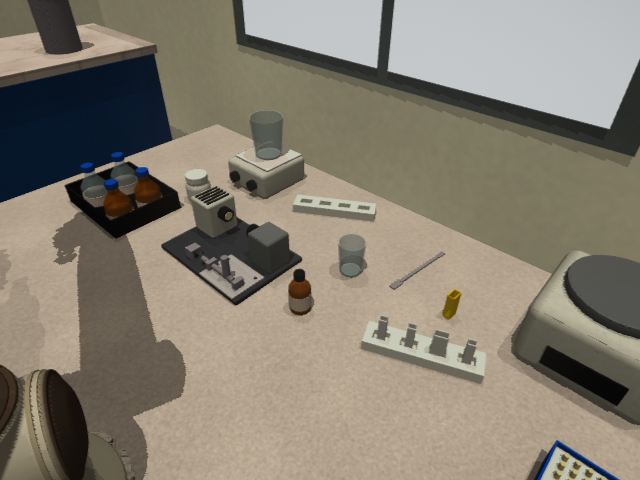

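View pics/wrist0.png

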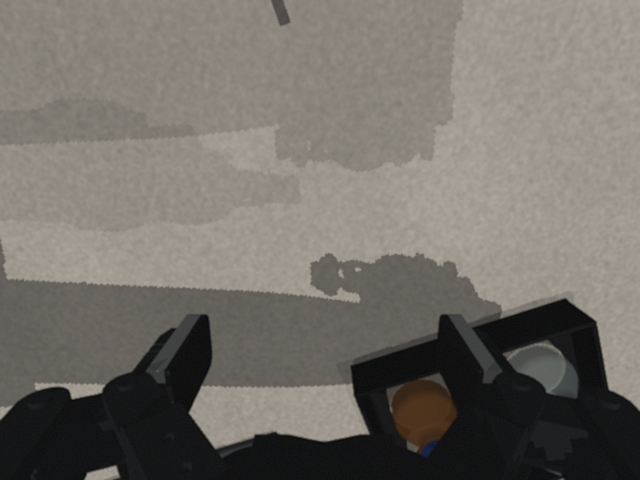

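The scene view shows the photometer at (342,196), its knob near (309,187) and the stocked rack at (213,290). An empty rack look-alike is at (392,273) and a yellow cell look-alike at (240,320). The side view shows the stocked rack at (424,350), with a wider cuvette at (440,343).

```bash
python3 - <<'E'
from h import *
a=np.load('side0.npz');b=np.load('scene0.npz')
i=cv2.resize(a['im'][310:390,350:500],None,fx=5,fy=5,interpolation=cv2.INTER_CUBIC)
cv2.imwrite('pics/c1.png',i[...,::-1])
j=cv2.resize(a['im'][170:310,150:310],None,fx=4,fy=4,interpolation=cv2.INTER_CUBIC)
cv2.imwrite('pics/c2.png',j[...,::-1])
k=np.hstack([cv2.resize(b['im'][250:330,175:250],None,fx=5,fy=5,interpolation=cv2.INTER_CUBIC),cv2.resize(b['im'][150:250,280:400],None,fx=3.3,fy=4,interpolation=cv2.INTER_CUBIC)])
cv2.imwrite('pics/c3.png',k[...,::-1])
for n,f in(('side',a),('scene',b)):
    W=cloud(f['d'],f['K'],f['M'])
    for (u,v) in ([(440,332),(410,326),(382,318),(470,342),(226,262),(268,232),(452,293)] if n=='side' else [(207,288),(195,303),(218,277),(232,262),(309,182),(342,196)]): print(n,u,v,W[v,u].round(3))
E
```

```text
side 440 332 [ 0.581 -0.253  0.063]
side 410 326 [ 0.562 -0.207  0.058]
side 382 318 [ 0.543 -0.16   0.059]
side 470 342 [ 0.599 -0.3    0.06 ]
side 226 262 [0.449 0.154 0.065]
side 268 232 [0.549 0.137 0.094]
side 452 293 [ 0.693 -0.218  0.05 ]
scene 207 288 [ 0.584 -0.252  0.069]
scene 195 303 [ 0.575 -0.293  0.019]
scene 218 277 [ 0.567 -0.213  0.059]
scene 232 262 [ 0.545 -0.159  0.05 ]
scene 309 182 [0.458 0.157 0.07 ]
scene 342 196 [0.523 0.23  0.014]
```

View pics/c1.png

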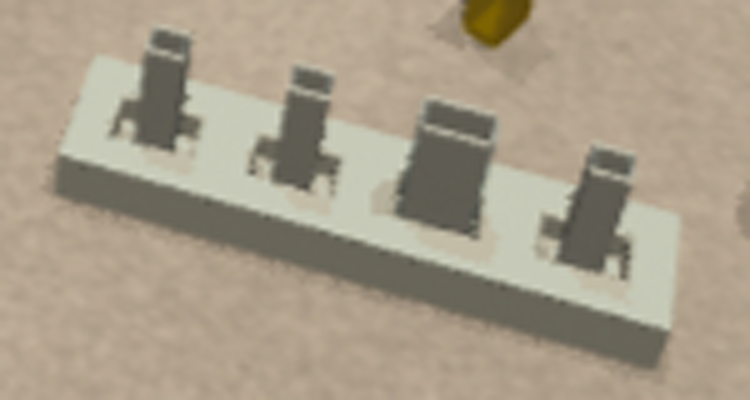

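View pics/c2.png

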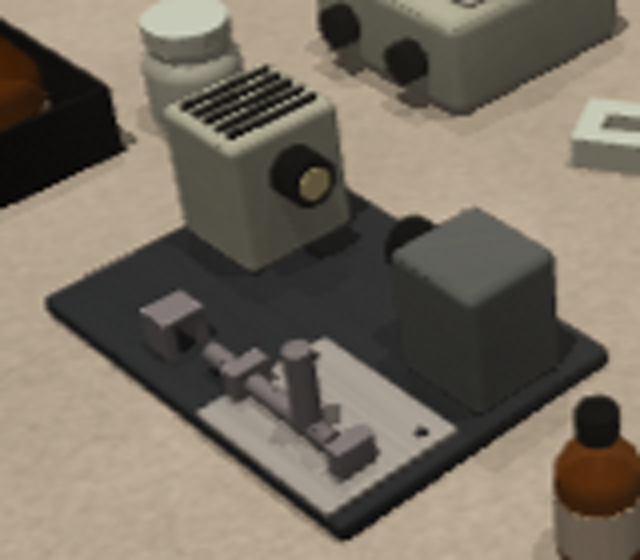

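View pics/c3.png

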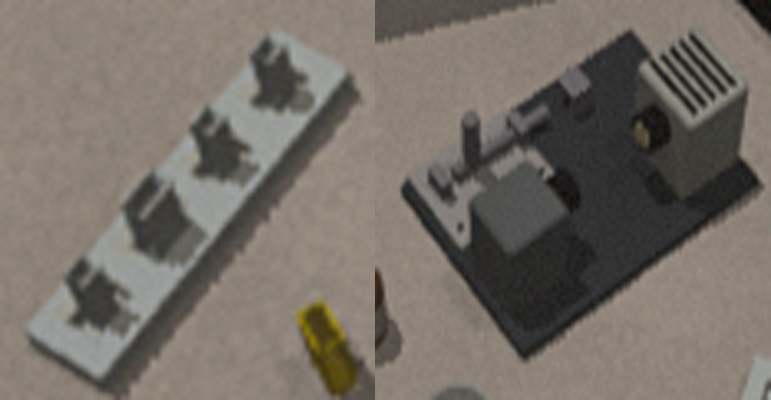

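The crops are clear: the wide cuvette is third along the rack from the left in the side view (about (440,343)), and the bolt is partly advanced. Next I fit the rack and photometer poses.

```bash
python3 - <<'E'
from h import *
Ws=[]
for n in('side','scene'):
    f=np.load(n+'0.npz');W=cloud(f['d'],f['K'],f['M']).reshape(-1,3);C=f['im'].reshape(-1,3).astype(int)
    ok=~np.isnan(W[:,0]);W=W[ok];C=C[ok]
    def rect(P,name):
        r=cv2.minAreaRect((P[:,:2]*1000).astype(np.float32)); print(n,name,len(P),'c',np.round(r[0],1),'s',np.round(r[1],1),'a',round(r[2],2),'z',P[:,2].mean().round(4))
    bx=lambda x0,x1,y0,y1,z0,z1:(W[:,0]>x0)&(W[:,0]<x1)&(W[:,1]>y0)&(W[:,1]<y1)&(W[:,2]>z0)&(W[:,2]<z1)
    t=bx(.48,.68,-.36,-.1,-.01,.01); print('table',W[t,2].mean(),W[t,2].std())
    m=bx(.48,.68,-.36,-.1,.016,.028); rect(W[m],'rack')
    m=bx(.3,.7,.05,.4,.007,.018)&(C.mean(1)<90); rect(W[m],'plate')
    m=bx(.48,.62,.08,.2,.086,.097); rect(W[m],'dettop')
    m=bx(.4,.62,.25,.4,.094,.108); rect(W[m],'lamptop')
    m=bx(.4,.5,.1,.25,.05,.085); print('knob pts',W[m][:,:].mean(0),W[m].min(0),W[m].max(0))
    m=bx(.565,.6,-.28,-.225,.045,.08); rect(W[m],'cell')
E
```

```text
table 0.0003431575486933587 0.0018200374182512878
side rack 2412 c [ 615.1 -242.8] s [136.4 260.7] a 21.67 z 0.0216
side plate 3098 c [513.6 233.6] s [270.9 190.1] a 89.78 z 0.0118
side dettop 602 c [547.2 149.1] s [62.4 87. ] a 0.08 z 0.091
side lamptop 574 c [549.  328.9] s [71.4 76.6] a 88.77 z 0.0999
knob pts [0.4472499  0.15785864 0.06559874] [0.44095497 0.15188676 0.0502343 ] [0.45686182 0.16869217 0.07640287]
side cell 249 c [ 576.4 -257.7] s [18.  26.1] a 20.98 z 0.0587
table -0.0009503664150330984 0.0026957107939074537
scene rack 1017 c [ 606.2 -220.7] s [134.4 211.7] a 21.83 z 0.0207
scene plate 2151 c [518.2 232.8] s [271.5 194.2] a 89.06 z 0.011
scene dettop 398 c [552.7 143.7] s [62.7 79.4] a 1.25 z 0.0904
scene lamptop 458 c [554.9 326.2] s [78.1 71.2] a 2.09 z 0.0992
knob pts [0.4540228  0.15786247 0.06634579] [0.4431688  0.15127262 0.05103798] [0.46039774 0.16814503 0.07882896]
scene cell 98 c [ 578.5 -259.3] s [18.5 27.1] a 20.59 z 0.0576
```

Emit:
{"method": "servo_tool", "body": {
  "steps": [
    {"x": 40,"y": -50,"z": 10,"yaw": -9},
    {"x": 80,"y": -100,"z": 20,"yaw": -18},
    {"x": 120,"y": -150,"z": 30,"yaw": -27},
    {"x": 160,"y": -200,"z": 40,"yaw": -36},
    {"x": 200,"y": -250,"z": 50,"yaw": -45},
    {"x": 240,"y": -300,"z": 50,"yaw": -54},
    {"x": 280,"y": -350,"z": 50,"yaw": -63},
    {"x": 310,"y": -396,"z": 50,"yaw": -69.7},
    {"x": 310,"y": -396,"z": 50,"yaw": -69.7},
    {"x": 310,"y": -396,"z": 50,"yaw": -69.7}
  ],
  "grip": 0
}}

```text
time: 1.4
ee_pos: [0.5005, 0.1195, 0.3024]
tcp_rot: [-179.9, -0.0, 90.0]
wrist_force: [0.5, -0.2, 0.3]
opening: 0.0003
```

```bash
python3 - <<'E'
from h import *
o=get_obs();print(o['time'],o['ee_pos'],o['tcp_rot'],o['opening'],o['wrist_force'])
im,d,K,M=cam('wrist'); np.savez('wrist1.npz',im=im,d=d,K=K,M=M); cv2.imwrite('pics/wrist1.png',im[...,::-1])
E
```

```text
1.4 [0.50048848 0.11952759 0.30244123] [-1.79895199e+02 -1.37904300e-03  8.99978920e+01] 0.00031456560085249183 [ 0.49034298 -0.15639837  0.25858282]
```

View pics/wrist1.png

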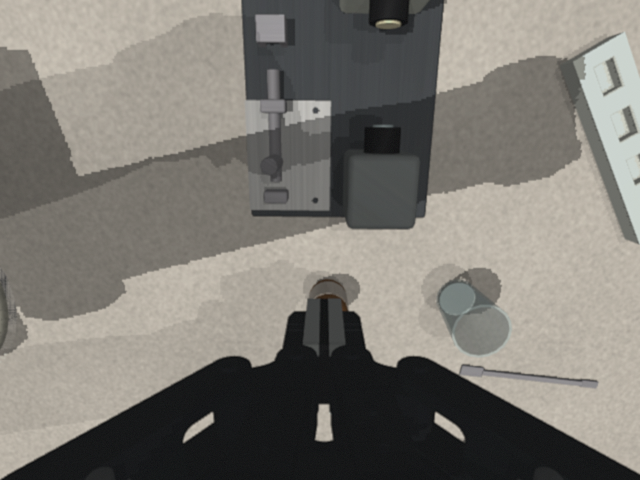

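The wrist view shows the knob top near (271,165), the tubes at (383,138) and (388,22), the keeper at (270,28), and the dropper at (328,290).

```bash
python3 - <<'E'
from h import *
f=np.load('wrist1.npz');im,d,K,M=[f[k] for k in('im','d','K','M')];W=cloud(d,K,M)
print('knob',W[165,271],plane(271,165,.075,K,M),'dropper',W[285,328],W[292,322], 'beaker',W[300,457],'tube',W[135,383],W[20,388])
cv2.imwrite('pics/c4.png',cv2.resize(im[0:235,230:450],None,fx=2.5,fy=2.5,interpolation=cv2.INTER_CUBIC)[...,::-1])
P=W.reshape(-1,3);C=im.reshape(-1,3).mean(1)
k=(abs(P[:,0]-.45)<.03)&(P[:,1]>.13)&(P[:,1]<.2)&(P[:,2]>.06)&(P[:,2]<.085)
print('knob pts',k.sum(),P[k].mean(0),P[k].min(0),P[k].max(0))
for nm,z0,z1,b in(('det',.087,.097,(.48,.62,.05,.21)),('plate',.007,.017,(.4,.65,.05,.4)),):
    m=(P[:,0]>b[0])&(P[:,0]<b[1])&(P[:,1]>b[2])&(P[:,1]<b[3])&(P[:,2]>z0)&(P[:,2]<z1)
    r=cv2.minAreaRect((P[m,:2]*1000).astype(np.float32));print(nm,m.sum(),r,P[m].min(0),P[m].max(0))
# plate edges: dark mask columns
g=im.astype(int).sum(2)/3
for v in (10,30,50,70,90,110,130,150,170,190,205):
    row=d[v]; 
    zs=W[v,:,2]; 
    L=[u for u in range(200,340) if zs[u]>.007][:1]; R=[u for u in range(460,380,-1) if zs[u]>.007][:1]
    l=plane(L[0],v,.012,K,M) if L else None; r=plane(R[0],v,.012,K,M) if R else None
    print(v,L,R,l[:2].round(4),r[:2].round(4),((l+r)/2)[:2].round(4))
E
```

```text
knob [0.45287845 0.16118811 0.07398346] [0.45301837 0.16128775 0.075     ] dropper [0.50410492 0.02462838 0.02376345] [0.49754668 0.02374254 0.04070703] beaker [0.63910102 0.01973896 0.05183603] tube [0.54945851 0.18696826 0.08449446] [0.54999877 0.27341596 0.08098349]
knob pts 277 [0.45138853 0.16053223 0.07368757] [0.44309133 0.15231168 0.06020202] [0.45844368 0.1679078  0.07718547]
det 5131 ((550.2279663085938, 144.04794311523438), (76.25672149658203, 61.45718002319336), 89.51876831054688) [0.51929633 0.1060101  0.08700419] [0.58108366 0.18219943 0.09447497]
plate 29843 ((515.7257690429688, 202.697998046875), (208.40042114257812, 190.46884155273438), 89.5440673828125) [0.42005609 0.09853517 0.00730172] [0.61174485 0.3062715  0.01699962]
10 [241] [442] [0.4222 0.2977] [0.6099 0.2974] [0.516  0.2975]
30 [242] [441] [0.422 0.281] [0.6104 0.2807] [0.5162 0.2808]
50 [243] [439] [0.4219 0.2638] [0.61   0.2636] [0.516  0.2637]
70 [244] [437] [0.4218 0.2462] [0.6096 0.246 ] [0.5157 0.2461]
90 [245] [435] [0.4216 0.228 ] [0.6092 0.2278] [0.5154 0.2279]
110 [245] [434] [0.4205 0.2094] [0.6098 0.2092] [0.5152 0.2093]
130 [246] [432] [0.4203 0.1902] [0.6094 0.19  ] [0.5149 0.1901]
150 [247] [430] [0.4202 0.1704] [0.609  0.1703] [0.5146 0.1703]
170 [248] [428] [0.42 0.15] [0.6085 0.1499] [0.5143 0.1499]
190 [249] [427] [0.4198 0.1289] [0.6091 0.1289] [0.5145 0.1289]
205 [250] [425] [0.42   0.1127] [0.6082 0.1127] [0.5141 0.1127]
```

View pics/c4.png

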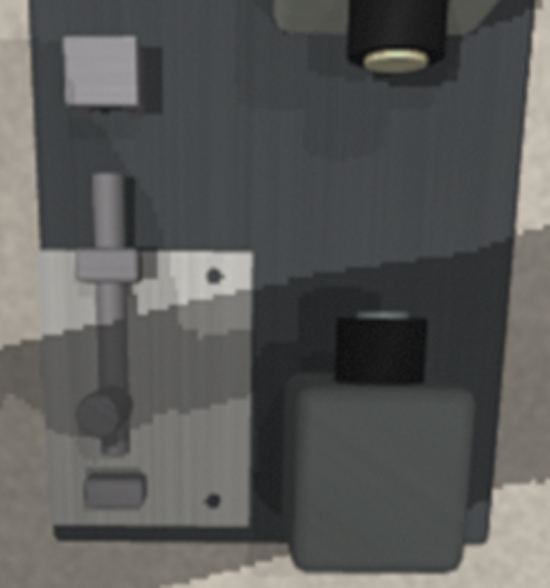

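Emit:
{"method": "servo_tool", "body": {
  "steps": [
    {"x": -25,"y": 0,"z": -30},
    {"x": -50,"y": 3,"z": -80},
    {"x": -50,"y": 3,"z": -130},
    {"x": -50,"y": 3,"z": -180},
    {"x": -50,"y": 3,"z": -215},
    {"x": -50,"y": 3,"z": -234},
    {"x": -50,"y": 3,"z": -234},
    {"x": -50,"y": 3,"z": -234}
  ]
}}

```text
schema error: expected keys x, y, z, yaw
```

```bash
python3 - <<'E'
from h import *
o=get_obs();print(o['ee_pos'],o['wrist_force'])
im,d,K,M=cam('wrist');cv2.imwrite('pics/wrist2.png',im[...,::-1])
E
```

```text
[0.50013038 0.12030209 0.30261738] [-1.29487779 -0.02168674  0.37489828]
```

View pics/wrist2.png

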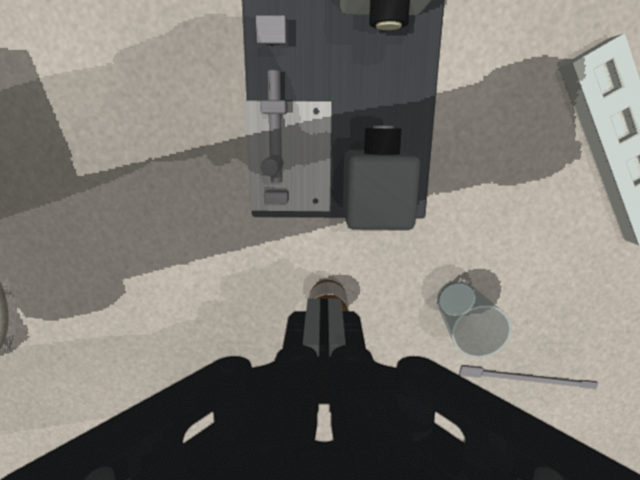

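The move was refused because every row must give a yaw, so the view is unchanged. I'm resending it with yaw.

Emit:
{"method": "servo_tool", "body": {
  "steps": [
    {"x": -25,"y": 0,"z": -30,"yaw": 0},
    {"x": -49,"y": 3,"z": -80,"yaw": 0},
    {"x": -49,"y": 3,"z": -130,"yaw": 0},
    {"x": -49,"y": 3,"z": -180,"yaw": 0},
    {"x": -49,"y": 3,"z": -215,"yaw": 0},
    {"x": -49,"y": 3,"z": -234,"yaw": 0},
    {"x": -49,"y": 3,"z": -234,"yaw": 0},
    {"x": -49,"y": 3,"z": -234,"yaw": 0}
  ]
}}

```text
time: 2.5
ee_pos: [0.4512, 0.1246, 0.07]
tcp_rot: [180.0, -0.0, 90.2]
wrist_force: [-0.4, 0.4, 0.7]
opening: 0.0001
```

```bash
python3 - <<'E'
from h import *
o=get_obs();print(o['ee_pos'],o['wrist_force'])
im,d,K,M=cam('wrist');cv2.imwrite('pics/wrist3.png',im[...,::-1])
E
```

```text
[0.45115542 0.12458375 0.06999359] [-0.43683579  0.37182244  0.74789024]
```

View pics/wrist3.png

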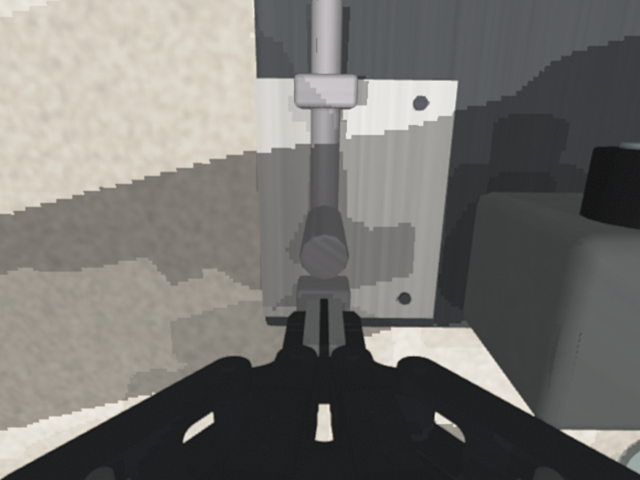

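The knob at (324,255) sits straight ahead of the closed fingertips at (324,305), so I push along +y.

Emit:
{"method": "servo_tool", "body": {
  "steps": [
    {"x": 0,"y": 8,"z": 0,"yaw": 0},
    {"x": 0,"y": 14,"z": 0,"yaw": 0},
    {"x": 0,"y": 18,"z": 0,"yaw": 0},
    {"x": 0,"y": 22,"z": 0,"yaw": 0},
    {"x": 0,"y": 26,"z": 0,"yaw": 0},
    {"x": 0,"y": 30,"z": 0,"yaw": 0},
    {"x": 0,"y": 34,"z": 0,"yaw": 0},
    {"x": 0,"y": 38,"z": 0,"yaw": 0},
    {"x": 0,"y": 42,"z": 0,"yaw": 0},
    {"x": 0,"y": 46,"z": 0,"yaw": 0},
    {"x": 0,"y": 50,"z": 0,"yaw": 0},
    {"x": 0,"y": 50,"z": 0,"yaw": 0}
  ]
}}

```text
time: 4.05
ee_pos: [0.4511, 0.1749, 0.07]
tcp_rot: [-180.0, -0.1, 90.2]
wrist_force: [-0.3, 0.4, 0.3]
opening: 0.0001
```

```bash
python3 - <<'E'
from h import *
o=get_obs();print(o['ee_pos'],o['wrist_force'])
im,d,K,M=cam('wrist');cv2.imwrite('pics/wrist4.png',im[...,::-1])
E
```

```text
[0.45110129 0.17492271 0.06999846] [-0.3251865   0.42367849  0.29893452]
```

View pics/wrist4.png

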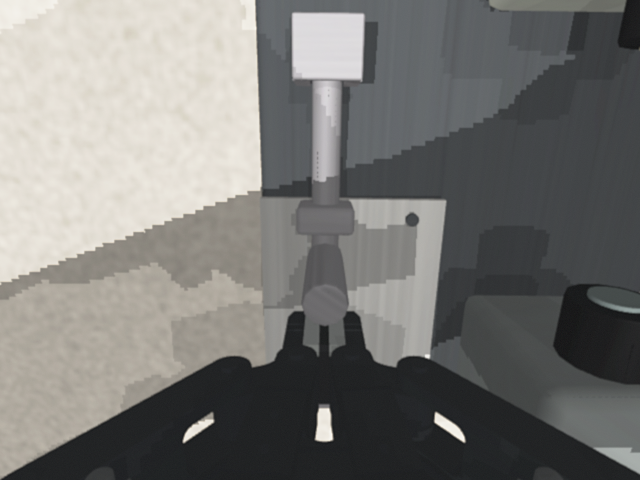

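The bolt is moving: the knob is at (325,305) against the fingers and the rod tip is at the keeper (327,80). I keep pushing until the hard stop.

Emit:
{"method": "servo_tool", "body": {
  "steps": [
    {"x": 0,"y": 2,"z": 0,"yaw": 0},
    {"x": 0,"y": 4,"z": 0,"yaw": 0},
    {"x": 0,"y": 5,"z": 0,"yaw": 0}
  ]
}}

```text
time: 4.47
ee_pos: [0.451, 0.1798, 0.0699]
tcp_rot: [-180.0, -0.1, 90.2]
wrist_force: [0.8, -2.2, 0.8]
opening: 0.0002
```

Emit:
{"method": "servo_tool", "body": {
  "steps": [
    {"x": 0,"y": 1,"z": 0,"yaw": 0},
    {"x": 0,"y": 1.5,"z": 0,"yaw": 0}
  ]
}}

```text
time: 4.72
ee_pos: [0.451, 0.181, 0.0699]
tcp_rot: [-180.0, -0.0, 90.2]
wrist_force: [1.6, -6.6, 1.7]
opening: -0.0001
```

Emit:
{"method": "servo_tool", "body": {
  "steps": [
    {"x": 0,"y": 1,"z": 0,"yaw": 0},
    {"x": 0,"y": 2,"z": 0,"yaw": 0},
    {"x": 0,"y": 2,"z": 0,"yaw": 0}
  ]
}}

```text
time: 5.1
ee_pos: [0.4509, 0.1812, 0.0699]
tcp_rot: [-180.0, 0.2, 90.1]
wrist_force: [1.3, -15.6, 3.4]
opening: 0.0001
```

The TCP has stalled at y=0.181 with 15.6 N, so this is the hard stop. I back off, rise and verify.

Emit:
{"method": "servo_tool", "body": {
  "steps": [
    {"x": 0,"y": -15,"z": 0,"yaw": 0},
    {"x": 0,"y": -35,"z": 0,"yaw": 0},
    {"x": 0,"y": -40,"z": 40,"yaw": 0},
    {"x": 0,"y": -50,"z": 100,"yaw": 0},
    {"x": 0,"y": -60,"z": 150,"yaw": 0},
    {"x": 0,"y": -60,"z": 150,"yaw": 0}
  ]
}}

```text
time: 5.85
ee_pos: [0.4522, 0.121, 0.224]
tcp_rot: [179.7, 0.1, 90.1]
wrist_force: [0.5, 1.0, -0.6]
opening: 0.0
```

```bash
python3 - <<'E'
from h import *
o=get_obs();print(o['ee_pos'],o['wrist_force'])
im,d,K,M=cam('wrist');cv2.imwrite('pics/wrist5.png',im[...,::-1])
P=cloud(d,K,M).reshape(-1,3)
k=(abs(P[:,0]-.45)<.03)&(P[:,1]>.13)&(P[:,1]<.25)&(P[:,2]>.06)&(P[:,2]<.085)
print('knob pts',k.sum(),P[k].mean(0),P[k].min(0),P[k].max(0))
E
```

```text
[0.45216457 0.12098449 0.22403551] [ 0.51067579  1.04520302 -0.63474196]
knob pts 451 [0.45097671 0.19943663 0.07458303] [0.4434478  0.19183637 0.07171603] [0.45883731 0.20709003 0.07701593]
```

View pics/wrist5.png

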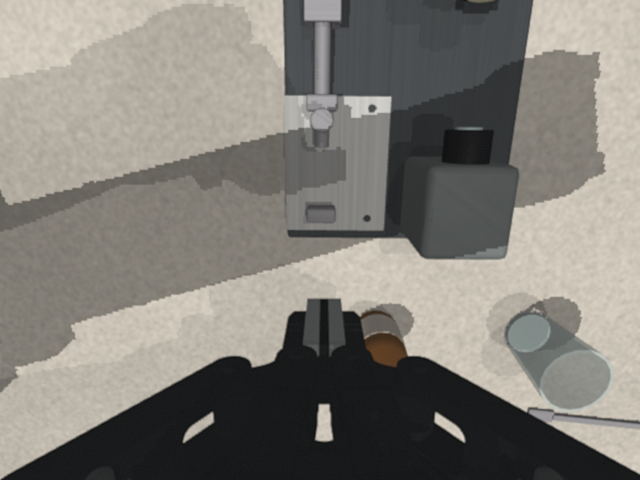

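The bolt is home: the knob measures y=0.199 against 0.1985 expected, with the knob at (321,120) and the rod in the keeper. Next I go above the wide cuvette.

Emit:
{"method": "servo_tool", "body": {
  "steps": [
    {"x": 15,"y": -40,"z": 0,"yaw": 3},
    {"x": 30,"y": -85,"z": 0,"yaw": 6},
    {"x": 45,"y": -130,"z": 0,"yaw": 9},
    {"x": 60,"y": -175,"z": 0,"yaw": 12},
    {"x": 75,"y": -220,"z": 0,"yaw": 15},
    {"x": 90,"y": -265,"z": 0,"yaw": 18},
    {"x": 105,"y": -310,"z": 0,"yaw": 21},
    {"x": 120,"y": -350,"z": 0,"yaw": 21},
    {"x": 128,"y": -377,"z": 0,"yaw": 21},
    {"x": 128,"y": -377,"z": 0,"yaw": 21},
    {"x": 128,"y": -377,"z": 0,"yaw": 21}
  ],
  "grip": 50
}}

```text
time: 7.28
ee_pos: [0.5791, -0.2553, 0.2204]
tcp_rot: [179.9, 0.0, 111.1]
wrist_force: [0.3, -0.1, -0.1]
opening: 0.05
```

```bash
python3 - <<'E'
from h import *
o=get_obs();print(o['time'],o['ee_pos'],o['tcp_rot'],o['opening'],o['wrist_force'])
im,d,K,M=cam('wrist'); np.savez('wrist6.npz',im=im,d=d,K=K,M=M); cv2.imwrite('pics/wrist6.png',im[...,::-1])
E
```

```text
7.275 [ 0.57912745 -0.25527744  0.22036111] [1.79909020e+02 2.58748473e-02 1.11114477e+02] 0.04995310640790252 [ 0.34144821 -0.11751295 -0.13510136]
```

View pics/wrist6.png

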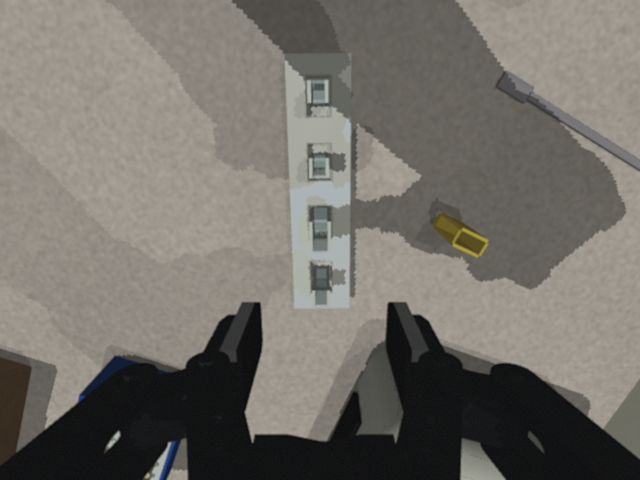

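```bash
python3 - <<'E'
from h import *
f=np.load('wrist6.npz');im,d,K,M=[f[k] for k in('im','d','K','M')];W=cloud(d,K,M)
cv2.imwrite('pics/c5.png',cv2.resize(im[40:315,270:370],None,fx=2.1,fy=2.1,interpolation=cv2.INTER_CUBIC)[...,::-1])
cv2.imwrite('pics/c6.png',cv2.resize(im[195:260,285:355],None,fx=8,fy=8,interpolation=cv2.INTER_CUBIC)[...,::-1])
# rack edges: left/right by depth at z .022 
v_=[];pts=[]
for v in list(range(80,305,4)):
    ok=[u for u in range(270,370) if W[v,u,2]>.014 and W[v,u,2]<.03]
    if len(ok)<10: continue
    l=plane(min(ok)-.5,v,.022,K,M);r=plane(max(ok)+.5,v,.022,K,M);pts.append(np.r_[l[:2],r[:2]])
pts=np.array(pts)*1000
for k in(0,2):
    L=cv2.fitLine(pts[:,k:k+2].astype(np.float32),cv2.DIST_HUBER,0,.01,.01).ravel();print('edge',L,np.degrees(np.arctan2(L[1],L[0])))
print('mid',pts[::8].round(1), np.hypot(*(pts[:,2:]-pts[:,:2]).T).mean())
P=W.reshape(-1,3)
m=(abs(P[:,0]-.58)<.03)&(abs(P[:,1]+.256)<.028)&(P[:,2]>.05)&(P[:,2]<.075)
print('cell',m.sum(),P[m].mean(0),cv2.minAreaRect((P[m,:2]*1000).astype(np.float32)))
# obstacles
for n in('scene','side'):
    g=np.load(n+'0.npz');Q=cloud(g['d'],g['K'],g['M']).reshape(-1,3);Q=Q[~np.isnan(Q[:,0])]
    r=np.hypot(Q[:,0]-.58,Q[:,1]+.256); b=(Q[:,2]>.08)&(r<.3)
    print(n,b.sum(),r[b].min() if b.any() else None,Q[b][:,2].max() if b.any() else None, Q[b][r[b].argmin()] if b.any() else None)
E
```

```text
edge [ 3.7096393e-01 -9.2864728e-01  5.4524689e+02 -2.4697838e+02] -68.22492
edge [ 3.7071106e-01 -9.2874825e-01  5.9187665e+02 -2.2901308e+02] -68.24052
mid [[ 512.2 -165.   559.1 -147. ]
 [ 521.3 -186.2  567.8 -168.3]
 [ 530.1 -208.7  576.9 -190.6]
 [ 539.3 -232.2  585.7 -214.3]
 [ 548.9 -257.   595.8 -238.9]
 [ 559.9 -282.7  606.3 -264.8]
 [ 570.6 -310.1  617.4 -292. ]
 [ 581.9 -338.9  628.3 -321. ]] 49.970682065340384
cell 512 [ 0.57693076 -0.25865874  0.06265556] ((577.0156860351562, -259.2592468261719), (15.982629776000977, 26.433975219726562), 21.205411911010742)
scene 4807 0.1394161675121519 0.1551755298045594 [ 0.67739291 -0.35575715  0.10899536]
side 10033 0.13612776682925865 0.15281084452670257 [ 0.67416399 -0.3543052   0.10211307]
```

View pics/c6.png

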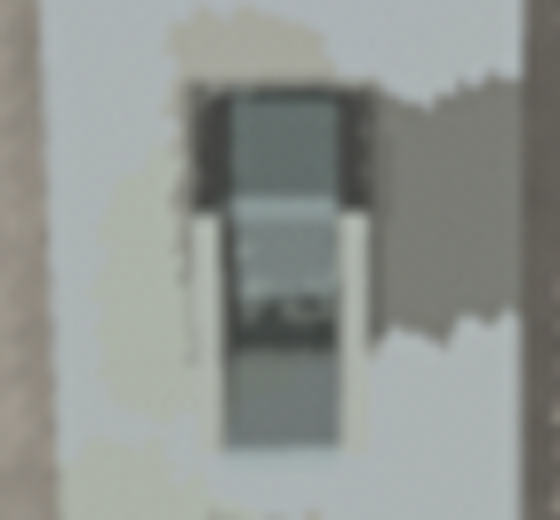

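View pics/c5.png

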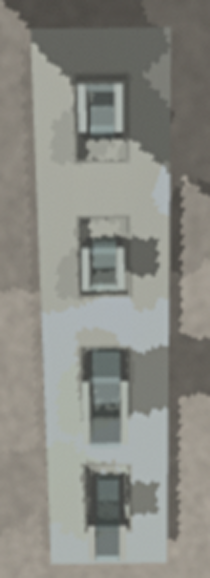

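The crop confirms the wide cuvette at (319,230): its top rectangle measures 16.0 x 26.4 mm, centred at (577,-259) mm, turned 21.2°, and it lies on the rack's centre line. The balance is 136 mm away. I'm descending with the jaws open.

Emit:
{"method": "servo_tool", "body": {
  "steps": [
    {"x": -2,"y": -4,"z": -30,"yaw": 0.4},
    {"x": -2,"y": -4,"z": -70,"yaw": 0.4},
    {"x": -2,"y": -4,"z": -105,"yaw": 0.4},
    {"x": -2,"y": -4,"z": -130,"yaw": 0.4},
    {"x": -2,"y": -4,"z": -150,"yaw": 0.4},
    {"x": -2,"y": -4,"z": -165,"yaw": 0.4},
    {"x": -2,"y": -4,"z": -165,"yaw": 0.4},
    {"x": -2,"y": -4,"z": -165,"yaw": 0.4}
  ]
}}

```text
time: 8.32
ee_pos: [0.5777, -0.2592, 0.0569]
tcp_rot: [179.8, 0.1, 111.5]
wrist_force: [0.1, -0.0, -0.4]
opening: 0.0498
```

```bash
python3 - <<'E'
from h import *
o=get_obs();print(o['time'],o['ee_pos'],o['tcp_rot'],o['opening'],o['wrist_force'])
im,d,K,M=cam('wrist'); np.savez('wrist7.npz',im=im,d=d,K=K,M=M); cv2.imwrite('pics/wrist7.png',im[...,::-1])
E
```

```text
8.325 [ 0.57771927 -0.25916816  0.05692026] [1.79825121e+02 1.20071673e-01 1.11549458e+02] 0.049842309582900875 [ 0.05312744 -0.03362921 -0.35089475]
```

View pics/wrist7.png

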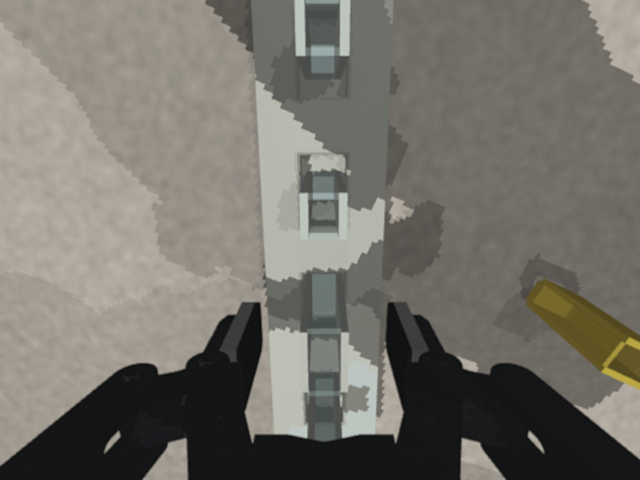

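```bash
python3 - <<'E'
from h import *
f=np.load('wrist7.npz');im,d,K,M=[f[k] for k in('im','d','K','M')]
cv2.imwrite('pics/c7.png',cv2.resize(im[260:440,230:420],None,fx=3.2,fy=3.2,interpolation=cv2.INTER_CUBIC)[...,::-1])
o=get_obs();t=np.array(o['ee_pos']);y=np.radians(o['tcp_rot'][2]);ax=np.array([np.cos(y),np.sin(y)]);ay=np.array([np.sin(y),-np.cos(y)])
for u,v in((325,333),(308,333),(344,333),(308,436),(344,436),(325,436)):
    p=plane(u,v,.066,K,M)[:2]-t[:2];print(u,v,(p@ax*1000).round(1),(p@ay*1000).round(1))
E
```

```text
325 333 11.6 0.3
308 333 11.6 -5.2
344 333 11.6 6.4
308 436 -29.7 -5.8
344 436 -29.7 7.0
325 436 -29.7 0.3
```

View pics/c7.png

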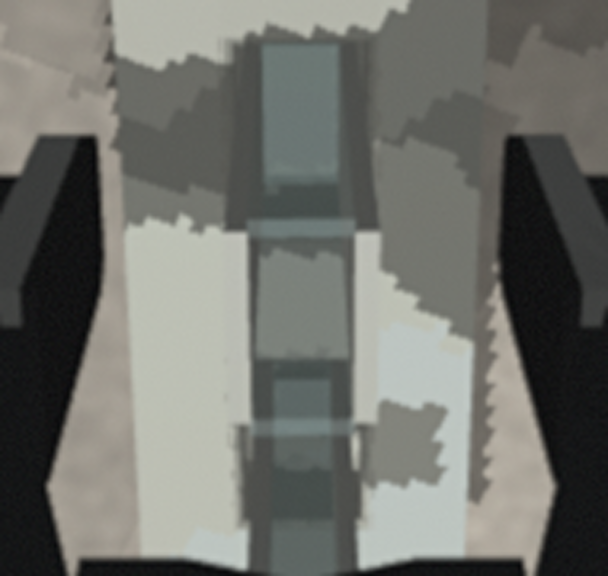

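The cuvette is centred at (324,362) between the jaws at (324), to within about 1 mm along the row. I close gently.

Emit:
{"method": "servo_tool", "body": {
  "steps": [
    {"x": 0,"y": 0,"z": 0,"yaw": 0},
    {"x": 0,"y": 0,"z": 0,"yaw": 0},
    {"x": 0,"y": 0,"z": 0,"yaw": 0},
    {"x": 0,"y": 0,"z": 0,"yaw": 0},
    {"x": 0,"y": 0,"z": 0,"yaw": 0},
    {"x": 0,"y": 0,"z": 0,"yaw": 0},
    {"x": 0,"y": 0,"z": 0,"yaw": 0},
    {"x": 0,"y": 0,"z": 0,"yaw": 0}
  ],
  "grip": 8,
  "grip_force": 30
}}

```text
time: 9.38
ee_pos: [0.5782, -0.2595, 0.0578]
tcp_rot: [179.8, 0.2, 111.5]
wrist_force: [0.1, 0.2, 6.0]
opening: 0.0156
```

Emit:
{"method": "servo_tool", "body": {
  "steps": [
    {"x": 0,"y": 0,"z": 4,"yaw": 0},
    {"x": 0,"y": 0,"z": 10,"yaw": 0},
    {"x": 0,"y": 0,"z": 20,"yaw": 0},
    {"x": 0,"y": 0,"z": 40,"yaw": 0},
    {"x": 0,"y": 0,"z": 65,"yaw": 0},
    {"x": 0,"y": 0,"z": 95,"yaw": 0},
    {"x": 0,"y": 0,"z": 125,"yaw": 0},
    {"x": 0,"y": 0,"z": 140,"yaw": 0},
    {"x": 0,"y": 0,"z": 142,"yaw": 0},
    {"x": 0,"y": 0,"z": 142,"yaw": 0}
  ]
}}

```text
time: 10.62
ee_pos: [0.578, -0.2594, 0.1988]
tcp_rot: [179.8, 0.1, 111.5]
wrist_force: [0.8, 0.4, 0.4]
opening: 0.0158
```

```bash
python3 - <<'E'
from h import *
o=get_obs();print(o['time'],o['ee_pos'],o['tcp_rot'],o['opening'],o['wrist_force'])
for n in('wrist','side'):
    im,d,K,M=cam(n); np.savez(n+'8.npz',im=im,d=d,K=K,M=M); cv2.imwrite(f'pics/{n}8.png',im[...,::-1])
E
```

```text
10.625 [ 0.57795784 -0.25935473  0.19883612] [1.79815399e+02 1.33688370e-01 1.11541199e+02] 0.01576683534827785 [0.78609499 0.39392029 0.38871367]
```

View pics/wrist8.png

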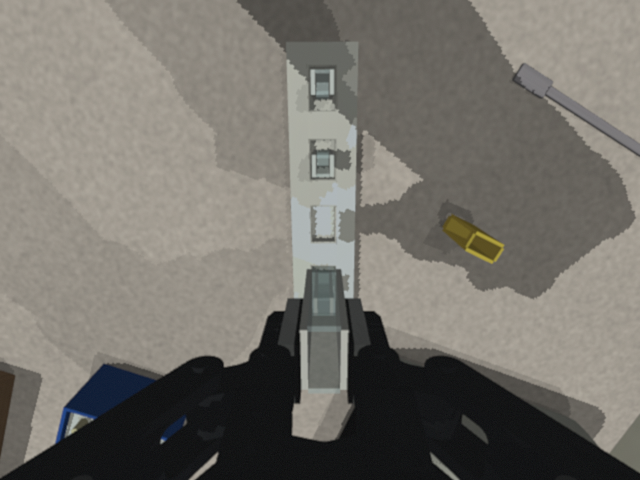

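View pics/side8.png

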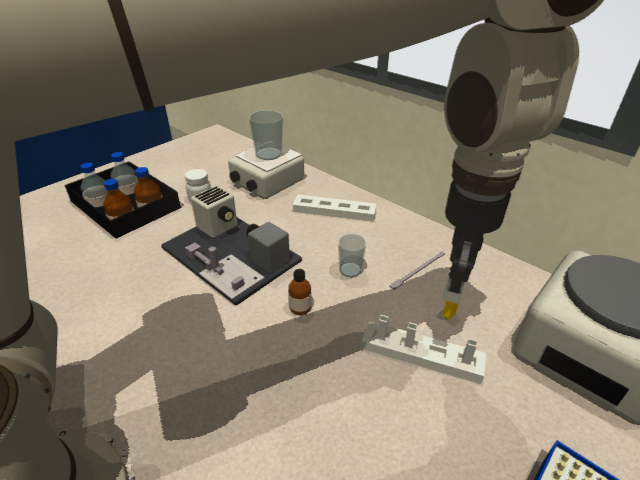

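The cuvette is lifted: pocket 3 is empty at (323,222), the cell is held at (324,340), and the other cuvettes are still in place. I carry it over the gap.

Emit:
{"method": "servo_tool", "body": {
  "steps": [
    {"x": -2,"y": 30,"z": 3,"yaw": -2},
    {"x": -5,"y": 75,"z": 6,"yaw": -4},
    {"x": -8,"y": 120,"z": 6,"yaw": -6},
    {"x": -11,"y": 170,"z": 6,"yaw": -8},
    {"x": -14,"y": 220,"z": 6,"yaw": -10},
    {"x": -17,"y": 270,"z": 6,"yaw": -12},
    {"x": -20,"y": 320,"z": 6,"yaw": -14},
    {"x": -23,"y": 370,"z": 6,"yaw": -17},
    {"x": -25,"y": 420,"z": 6,"yaw": -20},
    {"x": -27,"y": 465,"z": 6,"yaw": -22},
    {"x": -28,"y": 493,"z": 6,"yaw": -22},
    {"x": -28,"y": 493,"z": 6,"yaw": -22}
  ]
}}

```text
time: 12.22
ee_pos: [0.5491, 0.2353, 0.2031]
tcp_rot: [179.9, 0.1, 89.7]
wrist_force: [-0.6, -0.1, -0.6]
opening: 0.0156
```

Emit:
{"method": "servo_tool", "body": {
  "steps": [
    {"x": 0,"y": 0,"z": 0,"yaw": 0},
    {"x": 0,"y": 0,"z": 0,"yaw": 0}
  ]
}}

```text
time: 12.48
ee_pos: [0.5491, 0.2345, 0.2028]
tcp_rot: [180.0, 0.2, 89.6]
wrist_force: [-0.4, 0.3, -0.3]
opening: 0.0155
```

```bash
python3 - <<'E'
from h import *
o=get_obs();print(o['time'],o['ee_pos'],o['tcp_rot'],o['opening'],o['wrist_force'])
for n in('wrist','side'):
    im,d,K,M=cam(n); np.savez(n+'9.npz',im=im,d=d,K=K,M=M); cv2.imwrite(f'pics/{n}9.png',im[...,::-1])
E
```

```text
12.475 [0.54912895 0.2344596  0.20282732] [1.79975613e+02 1.56933180e-01 8.96459480e+01] 0.015497756364700502 [-0.42955408  0.30648831 -0.26751348]
```

View pics/wrist9.png

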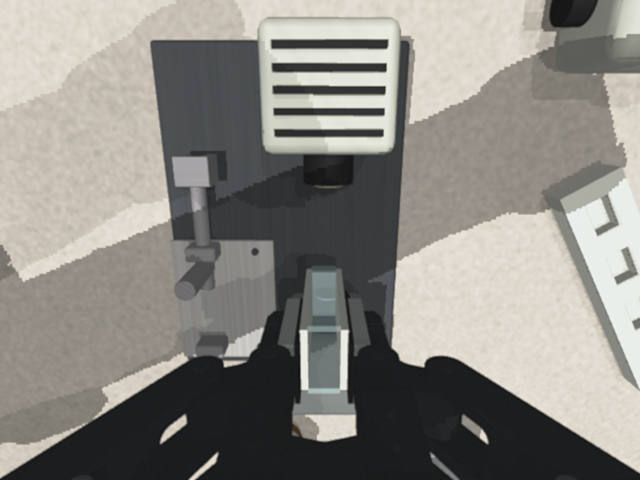

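View pics/side9.png

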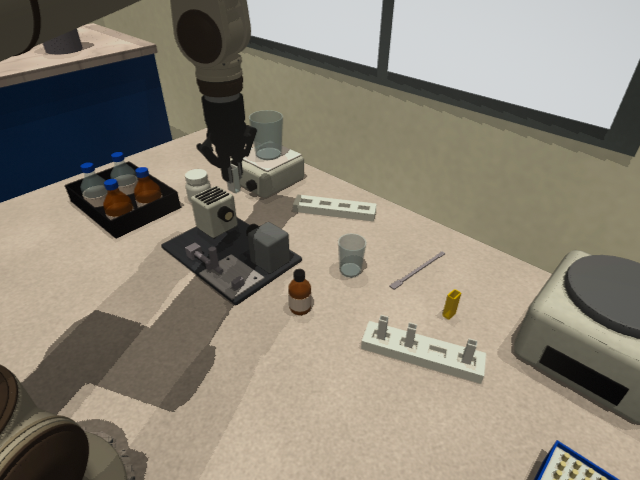

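The wrist view shows the cell held at (324,330), the lamp tube at (328,170) and the lamp house at (330,85). I measure both in this one view.

```bash
python3 - <<'E'
from h import *
f=np.load('wrist9.npz');im,d,K,M=[f[k] for k in('im','d','K','M')];W=cloud(d,K,M);P=W.reshape(-1,3)
m=(abs(P[:,0]-.55)<.07)&(P[:,1]>.27)&(P[:,1]<.4)&(P[:,2]>.095)&(P[:,2]<.108)
print('lamp',m.sum(),cv2.minAreaRect((P[m,:2]*1000).astype(np.float32)),P[m].min(0),P[m].max(0))
# tube: points
m=(abs(P[:,0]-.55)<.025)&(P[:,1]>.262)&(P[:,1]<.293)&(P[:,2]>.06)&(P[:,2]<.09)
print('tube',m.sum(),P[m].min(0),P[m].max(0),np.median(P[m],0))
# plate edges
for v in (60,100,140,180,220,260,300):
    zs=W[v,:,2];L=[u for u in range(120,300) if zs[u]>.007][:1];R=[u for u in range(440,370,-1) if zs[u]>.007][:1]
    if L and R:
        l=plane(L[0],v,.012,K,M);r=plane(R[0],v,.012,K,M);print(v,L,R,l[:2].round(4),r[:2].round(4),((l+r)/2)[:2].round(4),(r-l)[0].round(4))
# back edge
for u in (180,220): 
    c=[v for v in range(5,120) if W[v,u,2]>.007][0]; print('back',plane(u,c,.012,K,M))
# cell pts
m=(abs(P[:,0]-.549)<.012)&(abs(P[:,1]-.2345)<.02)&(P[:,2]>.15)&(P[:,2]<.222)
print('cell',m.sum(),P[m].min(0),P[m].max(0),np.percentile(P[m,2],[50,90,98]),np.median(P[m],0))
cv2.imwrite('pics/c9.png',cv2.resize(im[130:420,230:420],None,fx=2,fy=2,interpolation=cv2.INTER_CUBIC)[...,::-1])
for u,v in((324,330),(301,330),(348,330),(302,393),(347,393),(324,268)):print(u,v,plane(u,v,.211,K,M).round(4),W[v,u].round(4))
E
```

```text
lamp 18412 ((552.1198120117188, 328.47607421875), (69.46890258789062, 75.29242706298828), 89.24636840820312) [0.51421335 0.29375966 0.09500015] [0.58991459 0.36361178 0.10542606]
tube 1570 [0.53566683 0.27211417 0.06915599] [0.56758998 0.2926266  0.08725173] [0.55177942 0.28311673 0.0833519 ]
60 [152] [408] [0.4239 0.3558] [0.6113 0.3544] [0.5176 0.3551] 0.1873
100 [157] [405] [0.4239 0.3283] [0.6106 0.327 ] [0.5172 0.3277] 0.1867
140 [161] [403] [0.423  0.2992] [0.6107 0.2979] [0.5168 0.2986] 0.1877
180 [166] [400] [0.4229 0.2683] [0.61   0.2671] [0.5164 0.2677] 0.1871
220 [171] [398] [0.4228 0.2355] [0.61   0.2342] [0.5164 0.2348] 0.1873
260 [172] [395] [0.4192 0.2005] [0.6093 0.1992] [0.5142 0.1999] 0.19
300 [177] [393] [0.419  0.1631] [0.6093 0.1619] [0.5141 0.1625] 0.1903
back [0.44598849 0.36876244 0.012     ]
back [0.47486551 0.36855508 0.012     ]
cell 7617 [0.53700094 0.22120887 0.15415478] [0.56099485 0.2487569  0.22198459] [0.20340093 0.21740407 0.21871555] [0.54888437 0.24480948 0.20340093]
324 330 [0.5492 0.2465 0.211 ] [0.5492 0.2466 0.2112]
301 330 [0.5417 0.2466 0.211 ] [0.5417 0.2466 0.2111]
348 330 [0.557  0.2465 0.211 ] [0.557  0.2463 0.2107]
302 393 [0.5415 0.2221 0.211 ] [0.5327 0.1273 0.0911]
347 393 [0.557  0.2221 0.211 ] [0.5567 0.2255 0.2153]
324 268 [0.5494 0.2681 0.211 ] [0.5492 0.2481 0.1585]
```

View pics/c9.png

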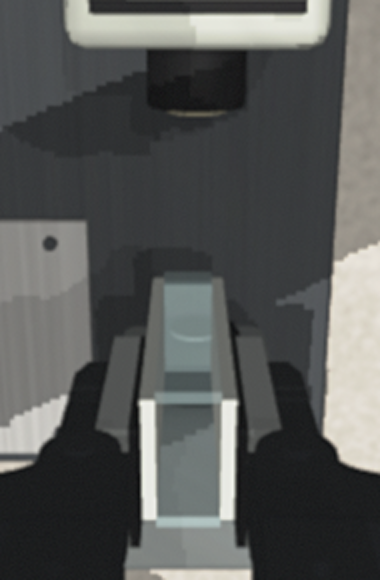

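The lamp and detector give the beam at x≈0.551, y≈0.2335, with the photometer turned about −0.65°. The cell is centred on the TCP, with its top at z=0.211, which confirms it has not slipped. I lower it into the gap.

Emit:
{"method": "servo_tool", "body": {
  "steps": [
    {"x": 1.7,"y": -1,"z": -5,"yaw": -0.3},
    {"x": 1.7,"y": -1,"z": -20,"yaw": -0.3},
    {"x": 1.7,"y": -1,"z": -35,"yaw": -0.3},
    {"x": 1.7,"y": -1,"z": -50,"yaw": -0.3},
    {"x": 1.7,"y": -1,"z": -65,"yaw": -0.3},
    {"x": 1.7,"y": -1,"z": -80,"yaw": -0.3},
    {"x": 1.7,"y": -1,"z": -92,"yaw": -0.3},
    {"x": 1.7,"y": -1,"z": -99,"yaw": -0.3},
    {"x": 1.7,"y": -1,"z": -101,"yaw": -0.3},
    {"x": 1.7,"y": -1,"z": -101,"yaw": -0.3},
    {"x": 1.7,"y": -1,"z": -101,"yaw": -0.3},
    {"x": 1.7,"y": -1,"z": -101,"yaw": -0.3}
  ]
}}

```text
time: 14.08
ee_pos: [0.5512, 0.2336, 0.1026]
tcp_rot: [179.9, 0.1, 89.3]
wrist_force: [0.3, -1.1, -0.0]
opening: 0.0154
```

```bash
python3 - <<'E'
from h import *
o=get_obs();print(o['time'],o['ee_pos'],o['tcp_rot'],o['opening'],o['wrist_force'],abs(o['qd']).max())
for n in('wrist','side'):
    im,d,K,M=cam(n); np.savez(n+'A.npz',im=im,d=d,K=K,M=M)
    if n=='side': im=cv2.resize(im[120:320,130:330],None,fx=3,fy=3,interpolation=cv2.INTER_CUBIC)
    else:
        W=cloud(d,K,M)
        for u in(305,324,345): print([W[v,u].round(4) for v in (332,335)])
        P=W.reshape(-1,3);m=(P[:,1]>.26)&(P[:,1]<.292)&(abs(P[:,0]-.55)<.025)&(P[:,2]>.06)&(P[:,2]<.09);print('tube',m.sum(),P[m].min(0),P[m].max(0))
        k=(abs(P[:,0]-.45)<.03)&(P[:,1]>.13)&(P[:,1]<.25)&(P[:,2]>.072)&(P[:,2]<.079);print('knob',k.sum(),P[k].mean(0) if k.any() else '')
    cv2.imwrite(f'pics/{n}A.png',im[...,::-1])
E
```

```text
14.075 [0.55115488 0.23355595 0.10255001] [1.79911490e+02 1.27147411e-01 8.93332011e+01] 0.015363168942702976 [ 0.2663043  -1.12639321 -0.02935465] 0.1935861226991595
[array([0.5451, 0.2449, 0.1107]), array([0.545 , 0.2435, 0.1101])]
[array([0.551 , 0.2229, 0.0728]), array([nan, nan, nan])]
[array([0.5581, 0.2449, 0.1109]), array([0.5581, 0.2437, 0.1107])]
tube 3887 [0.53589151 0.27204846 0.06906592] [0.56797979 0.29199475 0.08750463]
knob 896 [0.45218627 0.2008938  0.07453554]
```

View pics/wristA.png

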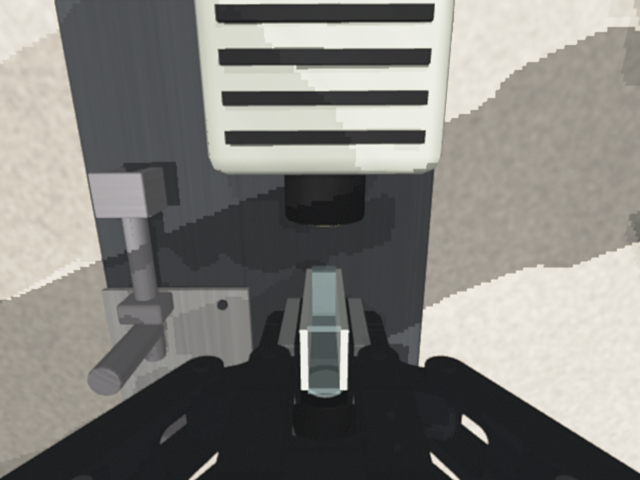

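View pics/sideA.png

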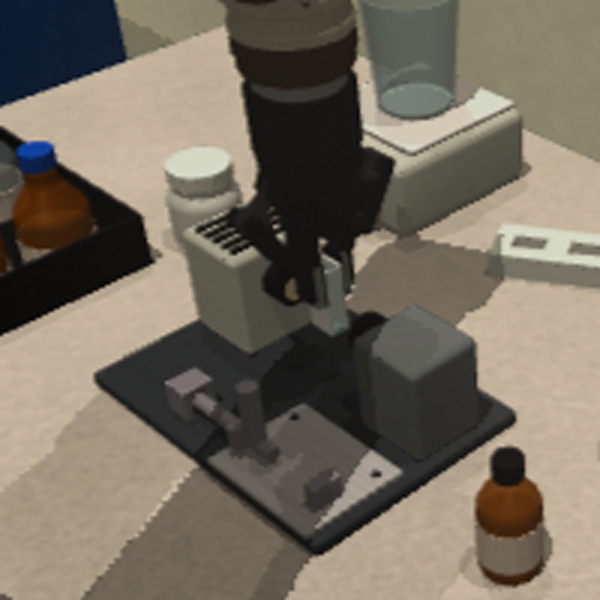

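The lamp tube centre measures x≈0.552, the cell x≈0.551, and the beam point on the cell z≈0.071. The cell hangs at (324,330) in line with the tube at (325,200), and the bolt is home. I settle briefly, then hand in.

Emit:
{"method": "servo_tool", "body": {
  "steps": [
    {"x": 0,"y": 0,"z": 0,"yaw": 0},
    {"x": 0,"y": 0,"z": 0,"yaw": 0},
    {"x": 0,"y": 0,"z": 0,"yaw": 0},
    {"x": 0,"y": 0,"z": 0,"yaw": 0}
  ]
}}

```text
time: 14.68
ee_pos: [0.551, 0.2335, 0.1024]
tcp_rot: [179.9, 0.1, 89.3]
wrist_force: [-0.4, -0.7, -0.7]
opening: 0.0157
```

```bash
python3 - <<'E'
from h import *
o=get_obs();print(o['time'],o['ee_pos'],o['tcp_rot'],o['opening'],o['wrist_force'])
print(job_done())
E
```

```text
14.675 [0.55104711 0.23353024 0.10237183] [1.79928444e+02 1.35671467e-01 8.93344527e+01] 0.015706221720470134 [-0.38606728 -0.74672092 -0.7009802 ]
the job is handed in; nothing more can be done
None
```

I handed the job in at 14.7 s with the bolt home and the wide cuvette held still in the beam gap; no verdict was reported.

- **Bolt:** I pushed it with closed fingers until it stalled on the hard stop at about 16 N. The knob then measured y = 0.199–0.201 m, against 0.1985 m expected for fully home.
- **Grip:** I took the wide cuvette by its frosted faces at 30 N. The opening reads 15.7 mm, and the cell was centred between the pads to within about 1 mm along the row.
- **Final position:** The cell's beam point is within about 1 mm of my estimate of the beam axis in x and z, and at mid-gap. Yaw matches the photometer's turn of −0.65°, tilt is about 0.2°, and the wrist force is about 1 N.
- **Disagreement:** My beam x estimates ranged from 0.5505 to 0.5514 m from the wrist views and the side camera read about 0.549. The scene camera's first reading was about 0.553. I used 0.551; all of these are within the 5 mm limit.
- **One refused move:** A move call was refused because its rows lacked yaw; nothing moved, and I resent it.
- **Other objects:** The last full camera views showed the other cuvettes and bystanders where they started.

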